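Put the seasonings away after pizza making

TASK

Sort the seasonings left about on the near corner of the table, in front of you, into their holders: stand the two slim spice jars in the two round wells of the dark wooden block, one in each well, stand the white bottle with the orange cap in the round steel drip coaster, and lay the two garlic bulbs beside each other in the slatted crate. Keep the jars and the bottle upright all the while, and leave the little corked jar standing where it is: it is still in use.

Things in the scene. Friction and masses are not known exactly. Their poses are not given: they have to be found in the camera images.
- spice_jar_1: spice jar, a straight round glass jar with a dark brown screw cap (a round sticker on top) and a dark blue label; diameter 41 mm, 105 mm tall (cap 40 mm across, the top 21 mm), 0.11 kg. Loose, stands upright on the table. Origin: centre of its underside, z up.
- spice_jar_2: the other spice jar, same shape and size (diameter 41 mm, 105 mm tall), black cap, black label. Loose, stands upright on the table. Origin: centre of its underside, z up. The two jars are one kind: either may stand in either well.
- garlic_bulb_1: garlic bulb, round with a short point on top; 48 mm across at half height, 48 mm tall, 0.022 kg. Loose, on the table. Origin: centre of its underside, z up.
- garlic_bulb_2: garlic bulb, 52 mm across at half height, 53 mm tall, 0.029 kg. Loose, on the table. Origin: centre of its underside, z up.
- orange_cap_bottle: round white bottle with a domed orange cap; body 58 mm across up to 105 mm, cap 53 mm across from 106 to 137 mm (its top edge is rounded), 0.32 kg. Loose, stands upright on the table. Origin: centre of its underside, z up.
- cork_jar: little greyish-white jar with a cork, 43 mm across, 75 mm tall with the narrower cork (29 mm across, the top 15 mm), 0.19 kg. Loose, stands upright among the other things and stays there. Origin: centre of its underside, z up.
- spice_block_hole0 (a point): centre of the mouth of one round well in the dark wooden block (190 x 86 mm, 32 mm high, fixed to the table). Well: 56 mm across, 20 mm deep, flat floor 12 mm above the table, chamfered mouth. The point lies in the block's upper face, 32 mm above the table, on the block's long middle line, 46 mm from its centre. Its x axis runs along the block's long side, z up.
- spice_block_hole1 (a point): the same for the other well, equal in size, 92 mm farther along the block's x axis.
- garlic_crate: low slatted crate of light wood, fixed to the table: outside 196 mm (its x) by 126 mm (its y), inside 182 by 112 mm, walls 7 mm thick, rim 44 mm above the table (corner posts inside the corners), floor 6 mm above the table. Origin: centre of its underside; x along the long side, z up.
- coaster: round steel drip coaster fixed to the table, a shallow dish: outer diameter 86 mm, inner 78 mm at the floor and 80 mm at the rim, floor 4 mm and rim 16 mm above the table. Origin: centre of its underside, z up.
Mind the look-alikes: they are no part of the job. What is shaped like the spice_jar_2 but green is not meant.

How it is judged:
By the outcome, as a careful person would: the job done as asked, in the order asked, and still so for the second after the job is handed in, with the robot touching nothing.
It also fails if it takes over 144 s, if anything falls off the work surface, if the arm or the gripper's body presses on something with over 40 N, if the wrist force passes 120 N, or if a joint passes its speed limit or range.

ROBOT

A 6-joint arm with a two-finger parallel gripper is mounted at the origin on a cart in front of the work surface, level with it; the furniture and walls round the work are solid. World frame = base frame: x ahead of the robot, y to its left, z up, the work surface at z = 0. Lengths are in m, angles in rad, forces in N, time in s.
With the tool pointing down it reaches from about 0.35 to 0.775 m from the base axis. Payload 5.5 kg.
Tool frame: the origin (TCP) lies between the finger pads; the fingertips stand 17 mm ahead of it and the grasp point (between the pads) lies 2 mm behind it (env.finger_overhang is the distance from the TCP to the fingertips, in m); z points along the fingers, y is the direction in which the jaws open and shut (so a half turn about z gives the same grasp; the last joint's range is limited). The gripper opens to 85 mm and grips with 20 to 120 N. Pads are 22 mm wide; open, the fingers measure 114 mm over their backs; the gripper's body (76 mm by 85 mm) begins 54 mm behind the grasp point. The pads swing forward as they close: fully open they stand 13 mm farther back than shut.
Start: joints at [-1.243, 0.313, 0.046, 1.304, 0, 1.431], TCP at [0.259, -0.513, 0.224] pointing down, gripper open.
Joint ranges: [-2.76, 2.76], [-0.86, 1.69], [-1.03, 1.26], [-2.2, 2.34], [-1.47, 1.5], [-3.14, 3.14]. Speed limits (rad/s): [2.57, 2.57, 3.14, 3.14, 3.14, 3.14].

INTERFACE

Orientations are given as a unit quaternion [w, x, y, z].
In Python, from workcell import env gives the robot as it stands. The module is installed in compiled form; this text tells all that it offers.
- The arm moves only by the tool arm_command, never from a script. Its argument "moves" is a list of rows, each a list of 5 numbers: the closure, from 0 (fully open) to 1 (shut), then the shift along the tool's x, y, z in mm, then the turn about the tool's z in rad. In form: [[fingers, dx, dy, dz, turn], ...]. A call has 1 to 12 rows; each row is the pose to reach, as a shift and turn from the pose commanded when the call began, along the tool's axes at that moment; what a row does not reach only later rows make up. A row lasts 1/10 s, in which the tool goes at most 50 mm and 8.59 degrees, less where a joint would pass 70% of its speed; a pose out of reach is approached as far as the arm can. A call with a gripper value outside its range is refused whole. The fingers move at their own pace and stop on an object; "squeeze" is the grip in N (left out, the last holds). Time passes only in rows, so rows that repeat a pose let the fingers close. It gives the time, the measured TCP pose, the force and the opening at its end, in the units of the state.
- env.get_state(): the state, without advancing time (a new reading comes with each control period).
- env.read_camera(name): name is "side" or "top" or "wrist"; returns (picture, depth): 480x640x3 uint8, blue, green, red; 480x640 float32, m along the optical axis (not along the pixel's ray), 0 where there is no reading.
- env.get_calibration(name): a dict with "fx", "fy", "cx", "cy" (pixels), "pose" (4x4, takes a point from camera to world coordinates). Camera axes: x right, y down, z forward; pixel columns grow to the right and rows downward; lengths in m; the calibration is good to about 2 mm. The wrist camera is an equidistant fisheye: a pixel r from the principal point sees the ray r / f radians off the axis. A picture is of the moment at which its call begins: read the wrist's pose just before it. get_calibration takes no time and is no camera call; for the wrist camera it gives the pose at the moment of the call.
- env.hand_in(): hands the job in, once; it reports no verdict.
The state is a dict: "clock": time; "joint_pos": joint angles; "qvel": joint speeds; "tau": joint torques, N m; "tcp_pos": TCP position; "orientation": TCP orientation; "wrist_force": force on the tool from outside, world axes, zero at the start; "ft_torque": the same for the moment, N m; "finger_gap": finger opening in m.
Only numpy, scipy, OpenCV 4.12 (cv2) and the standard library are available. Lean on these libraries where they do the work, as an engineer would, in place of code of your own. Each camera call takes 0.05 s, during which the arm holds its last target. There are 200 camera calls.

## Working session

There is one attempt and no reset: what is moved stays moved. The work goes in short steps, Python scripts to look and compute and a tool call to move; the robot and the scene stay as the last step left them, time stands still between calls to the robot, and variables do not carry over. Pictures are saved under pics/ and viewed, about 12 in all and at most 16, crops included, and the job is handed in when it is done.

Besides the shell and the picture viewer there is one more tool, called after "Request:" in YAML: its name, and indented under it one key for each argument. arm_command: Moves the arm, as the interface text tells. Its arguments: {"type":"object","properties":{"moves":{"type":"array","items":{"type":"array","items":{"type":"number"}}},"squeeze":{"type":"number"}},"required":["moves"]}

```bash
mkdir -p pics; cat > h.py <<'E'
import numpy as np, cv2
from workcell import env
def snap(name,fn=None):
    c=env.get_calibration(name); im,d=env.read_camera(name)
    np.savez(''+name+'.npz',im=im,d=d,pose=c['pose'],k=[c['fx'],c['fy'],c['cx'],c['cy']])
    if fn: cv2.imwrite('pics/'+fn,im)
def load(name):
    z=np.load(''+name+'.npz'); return z['im'],z['d'],z['pose'],z['k']
def cloud(name):
    im,d,P,(fx,fy,cx,cy)=load(name)
    v,u=np.mgrid[:480,:640].astype(float)
    X=np.stack([(u-cx)/fx*d,(v-cy)/fy*d,d,np.ones_like(d)],-1)@P.T
    X=X[...,:3]; X[d==0]=np.nan
    return im,X
E
python3 - <<'E'
from h import *
s=env.get_state();print(s)
for n in('top','side'):
    snap(n,n+'0.png'); im,d,P,k=load(n); print(n,k,P.round(3).tolist())
E
```

```text
{'clock': 0.0, 'joint_pos': array([-1.24258598e+00,  3.14019391e-01,  4.49733208e-02,  1.30360377e+00,
       -6.90957793e-06,  1.43121468e+00]), 'qvel': array([-7.40518381e-04,  1.21842215e-03,  5.05566616e-05,  7.39776950e-04,
        6.07258770e-04,  1.11873261e-03]), 'tau': array([ 8.19810484e-04, -4.80626929e+01,  2.98533314e+01,  1.93228171e-02,
       -3.29172180e-04, -6.63966716e-06]), 'tcp_pos': array([ 0.25910375, -0.51272036,  0.22319577]), 'orientation': array([-9.22310962e-04,  9.72770389e-01,  2.31769090e-01, -9.07162118e-05]), 'wrist_force': array([-0.26926315, -0.70943667,  0.26135717]), 'ft_torque': array([-0.00769224,  0.04828887, -0.0287544 ]), 'finger_gap': 0.08543683247551082}
top [508.01998376 508.01998376 319.95599623 235.56879977] [[-0.112, -0.969, 0.219, 0.323], [-0.994, 0.108, -0.029, 0.236], [0.004, -0.221, -0.975, 0.965], [0.0, 0.0, 0.0, 1.0]]
side [501.52715082 501.52715082 315.44776253 236.34260761] [[-0.894, -0.207, 0.398, 0.195], [-0.448, 0.425, -0.786, 0.911], [-0.006, -0.881, -0.473, 0.449], [0.0, 0.0, 0.0, 1.0]]
```

View pics/top0.png

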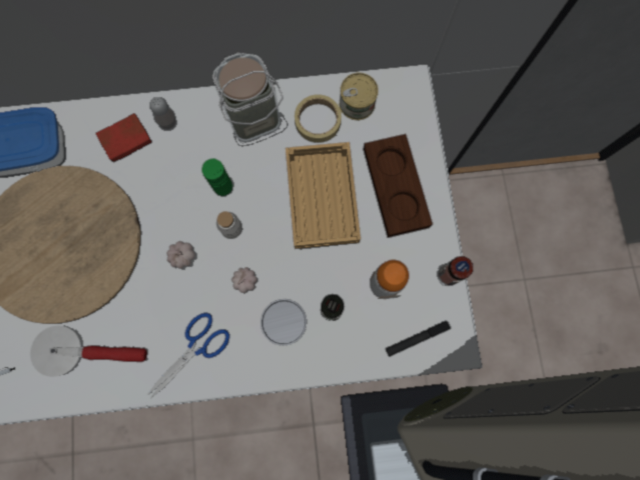

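View pics/side0.png

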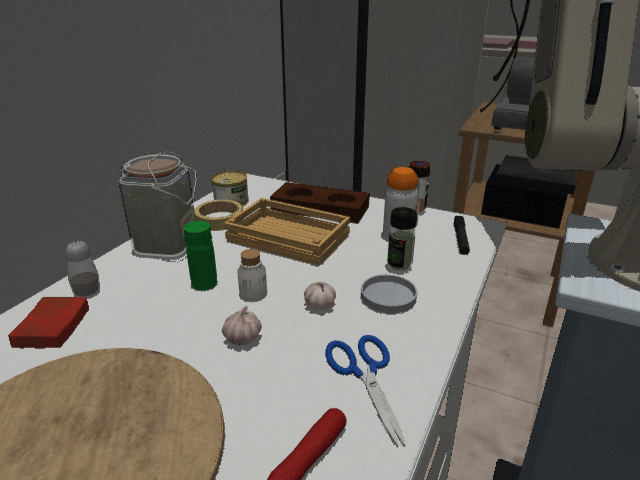

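Top view: dark-brown cap with sticker at (458,269) is jar 1. Black cap with black label at (332,307) is jar 2. The green one at (217,176) is the decoy. Orange-cap bottle (393,277), garlic (245,280) and (180,255), cork jar (228,223, stays). Wells (391,161)/(404,207), coaster (284,322), crate (323,195). I'll confirm with an enlarged crop and measure.

```bash
cat > m.py <<'E'
from h import *
import sys
im,X=cloud('top')
def blob(u,v,zlo,zhi,r):
    c=X[v-1:v+2,u-1:u+2].reshape(-1,3); c=np.nanmedian(c,0)
    m=(np.hypot(X[...,0]-c[0],X[...,1]-c[1])<r)&(X[...,2]>zlo)&(X[...,2]<zhi)
    p=X[m]; (x,y),rr=cv2.minEnclosingCircle(p[:,:2].astype(np.float32))
    return c.round(4),np.round([x,y,rr],4),np.median(p[:,:2],0).round(4),len(p),p[:,2].max().round(3)
if __name__=='__main__':
    for n,a in dict(jar1=(458,269,.09,.12,.035),jar2=(332,307,.09,.12,.035),bottle=(393,277,.105,.15,.04),g1=(245,280,.012,.07,.04),g2=(180,255,.012,.07,.04),cork=(228,220,.062,.09,.03),green=(213,168,.09,.12,.035)).items(): print(n,*blob(*a))
    # table plane
    for n,(u,v) in dict(table=(300,270),table2=(150,200),w0=(391,161),w1=(404,207),coast=(284,322),crate=(323,195)).items(): print(n,X[v,u].round(4))
    for n,(u,v),lo,hi,r in (('block',(397,184),.024,.042,.13),('crate',(323,195),.036,.052,.13),('coaster',(284,322),.009,.022,.052)):
        c=X[v,u]; m=(np.hypot(X[...,0]-c[0],X[...,1]-c[1])<r)&(X[...,2]>lo)&(X[...,2]<hi)
        hsv=cv2.cvtColor(im,cv2.COLOR_BGR2HSV)
        n_,lab,st,_=cv2.connectedComponentsWithStats(m.astype(np.uint8)); k=1+np.argmax(st[1:,4]); p=X[lab==k][:,:2].astype(np.float32)
        print(n,cv2.minAreaRect(p),cv2.minEnclosingCircle(p),len(p))
E
python3 m.py; python3 - <<'E'
from h import *
im,_,_,_=load('side'); t,_,_,_=load('top')
a=cv2.resize(im[150:280,370:450],None,fx=4,fy=4)[:520]; b=cv2.resize(t[240:330,310:490],None,fx=2.5,fy=2.5)
o=np.zeros((520,780,3),np.uint8);o[:,:320]=a;o[:225,325:775]=b;cv2.imwrite('pics/crop.png',o)
E
```

```text
jar1 [ 0.4308 -0.0171  0.107 ] [ 0.4342 -0.0234  0.0203] [ 0.433  -0.0213] 476 0.111
jar2 [0.3908 0.2043 0.1076] [0.394  0.2044 0.0206] [0.3934 0.2047] 462 0.111
bottle [0.4259 0.1002 0.138 ] [0.4315 0.0981 0.0273] [0.4294 0.1007] 834 0.141
g1 [0.4626 0.3544 0.0389] [0.4667 0.3594 0.0242] [0.4645 0.3583] 481 0.05
g2 [0.5219 0.469  0.0421] [0.5269 0.474  0.0271] [0.5238 0.4714] 576 0.056
cork [0.5698 0.3719 0.0757] [0.5726 0.3784 0.0157] [0.5716 0.3778] 228 0.08
green [0.6586 0.3868 0.1085] [0.6585 0.3895 0.0207] [0.6564 0.3879] 443 0.112
table [0.476  0.2532 0.0016]
table2 [0.6479 0.5332 0.001 ]
w0 [0.6719 0.0504 0.0128]
w1 [0.5746 0.0391 0.0141]
coast [0.3813 0.2929 0.0048]
crate [0.6186 0.1927 0.0065]
block ((0.6200197339057922, 0.04924154281616211), (0.19201140105724335, 0.08728425204753876), 7.115001201629639) ((0.6193774938583374, 0.049381986260414124), 0.10403591394424438) 3140
crate ((0.613617479801178, 0.19655847549438477), (0.12648947536945343, 0.1970861405134201), 89.00544738769531) ((0.613527774810791, 0.19729384779930115), 0.11505789309740067) 1354
coaster ((0.3814226984977722, 0.2950142025947571), (0.08338563144207001, 0.0840100571513176), 84.22534942626953) ((0.38207098841667175, 0.2946121394634247), 0.04296761378645897) 293
```

View pics/crop.png

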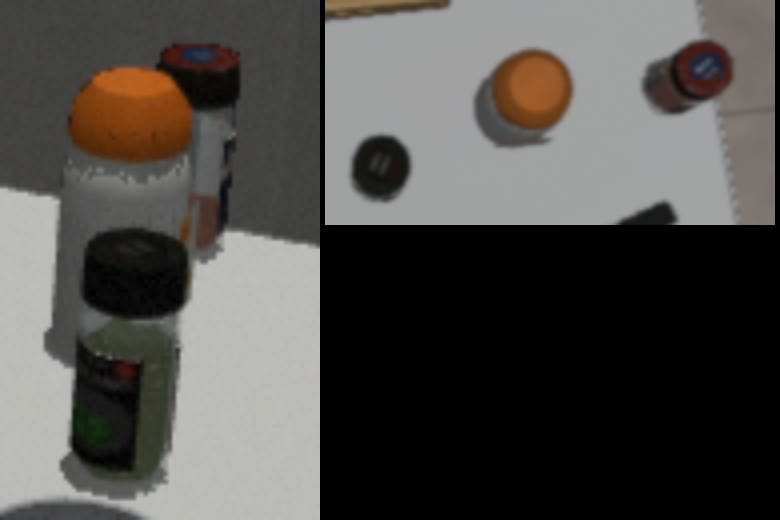

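Crop confirms it: brown cap with blue sticker and blue label is jar 1, black cap and label is jar 2. First move: above jar 1 while turning the tool.

Request:
arm_command:
  moves:
    - [0,378,-359,0,-1.6]
    - [0,378,-359,0,-1.6]
    - [0,378,-359,0,-1.6]
    - [0,378,-359,0,-1.6]
    - [0,378,-359,0,-1.6]
    - [0,378,-359,0,-1.6]
    - [0,378,-359,0,-1.6]
    - [0,378,-359,0,-1.6]
    - [0,378,-359,0,-1.6]
    - [0,378,-359,0,-1.6]
    - [0,378,-359,0,-1.6]
    - [0,378,-359,0,-1.6]
  squeeze: 30

```text
clock: 1.3
tcp_pos: [0.435, -0.0198, 0.2238]
orientation: [-0.0, 0.509, 0.861, 0.0]
wrist_force: [-0.3, -0.2, 0.3]
finger_gap: 0.0852
```

```bash
cat > g.py <<'E'
# usage: g.py x y z psi(deg of tool x) -> shift mm & turn from present pose
from h import *; import sys
from scipy.spatial.transform import Rotation as R
s=env.get_state(); w,x,y,z=s['orientation']; M=R.from_quat([x,y,z,w]).as_matrix()
psi=np.arctan2(M[1,0],M[0,0])
print('t',round(s['clock'],2),'tcp',s['tcp_pos'].round(4),'psi',np.degrees(psi).round(1),'zax',M[:,2].round(3),'gap',round(s['finger_gap'],4),'F',s['wrist_force'].round(1),'j',s['joint_pos'].round(2))
a=[float(v) for v in sys.argv[1:]]
for i in range(0,len(a),4):
    d=M.T@(np.array(a[i:i+3])-s['tcp_pos']); t=psi-np.radians(a[i+3]); t=(t+np.pi)%(2*np.pi)-np.pi
    print('shift',(d*1000).round(0),'turn',t.round(2))
E
python3 g.py .434 -.022 .18 180
```

```text
t 1.3 tcp [ 0.435  -0.0198  0.2238] psi 118.8 zax [-0.     0.001 -1.   ] gap 0.0852 F [-0.3 -0.2  0.3] j [-0.23  0.04 -0.28  1.24  0.    0.84]
shift [-2. -2. 44.] turn -1.07
```

Request:
arm_command:
  moves:
    - [0,-1,-2,0,-1.07]
    - [0,-1,-2,0,-1.07]
    - [0,-1,-2,0,-1.07]
    - [0,-1,-2,0,-1.07]
    - [0,-1,-2,0,-1.07]
    - [0,-1,-2,0,-1.07]
    - [0,-1,-2,0,-1.07]
    - [0,-1,-2,0,-1.07]
    - [0,-1,-2,0,-1.07]
    - [0,-1,-2,0,-1.07]

```text
clock: 2.3
tcp_pos: [0.4333, -0.0246, 0.224]
orientation: [-0.0, 0.004, 1.0, -0.0]
wrist_force: [0.4, -0.2, 0.1]
finger_gap: 0.0855
```

```bash
python3 g.py .434 -.022 .075 180; python3 -c "
from h import *
snap('wrist','w1.png');im,d,P,k=load('wrist');print(k,P.round(3).tolist())"
```

```text
t 2.3 tcp [ 0.4333 -0.0246  0.224 ] psi 179.6 zax [-0. -0. -1.] gap 0.0855 F [ 0.4 -0.2  0.1] j [-0.24  0.04 -0.29  1.24 -0.   -0.23]
shift [ -1.   3. 149.] turn -0.01
[371.64829954 371.64829954 323.26572223 246.51214843] [[0.008, 0.958, 0.287, 0.36], [1.0, -0.008, -0.003, -0.023], [-0.001, 0.287, -0.958, 0.374], [0.0, 0.0, 0.0, 1.0]]
```

View pics/w1.png

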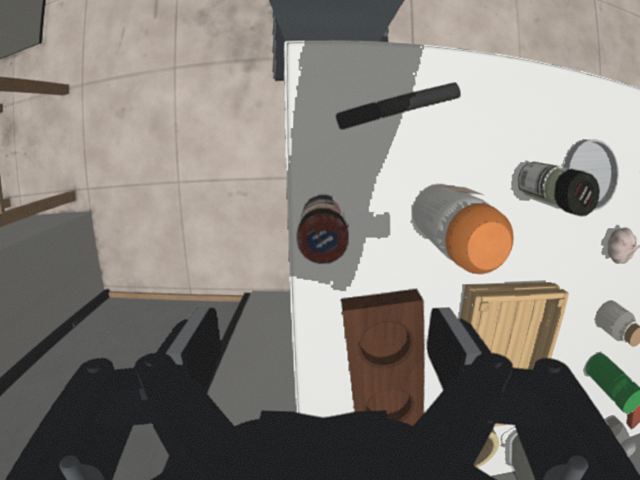

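Jar 1's cap is at (324,236), centred between the fingers. The ray at cap height gives (0.433, -0.023), matching the top view. Descend and grip.

Request:
arm_command:
  moves:
    - [0,0,1,40,0]
    - [0,0,1,80,0]
    - [0,0,1,120,0]
    - [0,0,1,150,0]
    - [0,0,1,161,0]
    - [0,0,1,161,0]
    - [0.3,0,1,161,0]
    - [0.4,0,1,161,0]
    - [0.5,0,1,161,0]
    - [0.6,0,1,161,0]
    - [0.7,0,1,161,0]
    - [0.8,0,1,161,0]
  squeeze: 30

```text
clock: 3.55
tcp_pos: [0.4349, -0.0237, 0.0645]
orientation: [0.002, 0.002, 1.0, -0.001]
wrist_force: [-0.7, -0.5, 6.0]
finger_gap: 0.0399
```

Request:
arm_command:
  moves:
    - [1,0,0,0,0]
    - [1,0,0,0,0]
    - [1,0,0,0,0]
    - [1,0,0,0,0]
    - [1,0,0,-20,0]
    - [1,0,0,-60,0]
    - [1,0,0,-100,0]
    - [1,0,0,-100,0]

```text
clock: 4.35
tcp_pos: [0.4369, -0.024, 0.1683]
orientation: [0.005, 0.002, 1.0, -0.001]
wrist_force: [0.4, -0.6, -0.6]
finger_gap: 0.0396
```

```bash
python3 g.py .6657 .0549 .16 187 .6657 .0549 .075 187
```

```text
t 4.35 tcp [ 0.4369 -0.024   0.1683] psi 179.8 zax [ 0.009 -0.002 -1.   ] gap 0.0396 F [ 0.4 -0.6 -0.6] j [-0.24  0.07 -0.4   1.1   0.   -0.23]
shift [-228.   80.   10.] turn -0.13
shift [-228.   80.   95.] turn -0.13
```

Request:
arm_command:
  moves:
    - [1,-50,17,0,-0.03]
    - [1,-100,35,0,-0.06]
    - [1,-150,52,0,-0.09]
    - [1,-200,70,0,-0.12]
    - [1,-228,79,0,-0.13]
    - [1,-228,79,0,-0.13]
    - [1,-228,79,0,-0.13]
    - [1,-228,79,0,-0.13]

```text
clock: 5.15
tcp_pos: [0.6604, 0.0547, 0.1624]
orientation: [-0.001, -0.063, 0.998, 0.0]
wrist_force: [0.0, 0.1, -0.6]
finger_gap: 0.0401
```

```bash
python3 g.py .6665 .0549 .075 187; python3 -c "
from h import *
snap('wrist','w2.png');im,d,P,k=load('wrist');print(P.round(3).tolist())"
```

```text
t 5.15 tcp [0.6604 0.0547 0.1624] psi -172.8 zax [-0.002 -0.    -1.   ] gap 0.0401 F [ 0.   0.1 -0.6] j [-0.04  0.51  0.19  1.25 -0.   -0.16]
shift [-6. -1. 87.] turn 0.0
[[-0.125, 0.951, 0.283, 0.588], [0.992, 0.12, 0.035, 0.046], [-0.0, 0.285, -0.959, 0.312], [0.0, 0.0, 0.0, 1.0]]
```

View pics/w2.png

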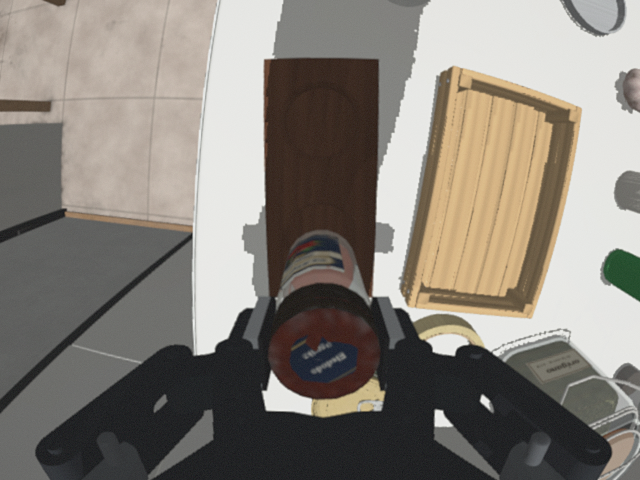

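Jar 1 is held upright and lined up with the block's long axis. Lower it into the far well.

Request:
arm_command:
  moves:
    - [1,-6,-1,20,0]
    - [1,-6,-1,45,0]
    - [1,-6,-1,60,0]
    - [1,-6,-1,70,0]
    - [1,-6,-1,77,0]
    - [1,-6,-1,82,0]
    - [1,-6,-1,84,0]
    - [1,-6,-1,84,0]

```text
clock: 6.0
tcp_pos: [0.6681, 0.0546, 0.0795]
orientation: [0.0, -0.063, 0.998, -0.0]
wrist_force: [-0.1, 0.1, -1.2]
finger_gap: 0.0398
```

```bash
python3 g.py .6665 .0549 .0765 187; python3 - <<'E'
from h import *
snap('top');im,X=cloud('top');cv2.imwrite('pics/t1.png',cv2.resize(im[110:260,330:460],None,fx=4,fy=4))
E
```

```text
t 6.0 tcp [0.6681 0.0546 0.0795] psi -172.8 zax [ 0.001 -0.    -1.   ] gap 0.0398 F [-0.1  0.1 -1.2] j [-0.04  0.57  0.08  1.08 -0.   -0.16]
shift [2. 0. 3.] turn 0.0
```

View pics/t1.png

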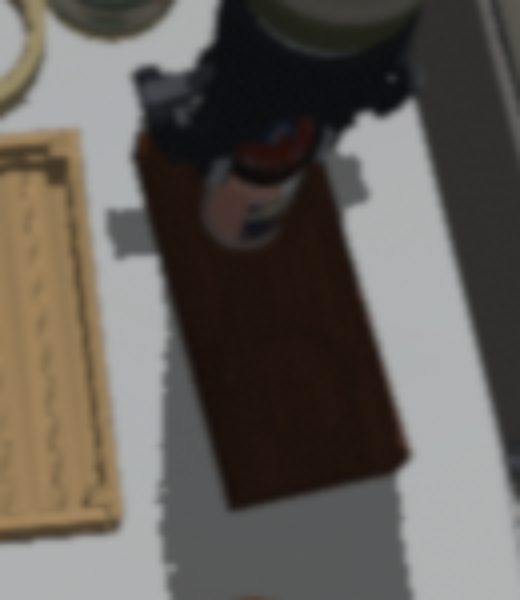

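Jar 1 is inside the far well, about 3 mm above its floor. Lower the last bit and release.

Request:
arm_command:
  moves:
    - [1,1,0,1,0]
    - [1,1,0,2,0]
    - [1,1,0,3,0]
    - [1,1,0,3,0]
    - [1,1,0,3,0]

```text
clock: 6.55
tcp_pos: [0.6672, 0.0545, 0.0766]
orientation: [0.0, -0.063, 0.998, -0.0]
wrist_force: [-1.3, 0.7, 2.3]
finger_gap: 0.0397
```

Request:
arm_command:
  moves:
    - [0.7,0,0,0,0]
    - [0.4,0,0,0,0]
    - [0,0,0,0,0]
    - [0,0,0,0,0]
    - [0,0,0,0,0]
    - [0,0,0,-30,0]
    - [0,0,0,-70,0]
    - [0,0,0,-110,0]
    - [0,0,0,-150,0]
    - [0,0,0,-160,0]
    - [0,0,0,-160,0]

```text
clock: 7.65
tcp_pos: [0.6682, 0.0545, 0.2386]
orientation: [0.002, -0.063, 0.998, -0.0]
wrist_force: [0.1, 0.3, 0.6]
finger_gap: 0.0852
```

```bash
python3 g.py .3937 .2045 .225 180; python3 - <<'E'
from h import *
import m
snap('top');m.im,m.X=cloud('top')
h=m.X;k=(h[...,2]>.10)&(h[...,2]<.13)&(np.hypot(h[...,0]-.666,h[...,1]-.055)<.05)
print(k.sum(),cv2.minEnclosingCircle(h[k][:,:2].astype(np.float32)),h[k][:,2].max())
print(m.blob(332,307,.09,.12,.035))
E
```

```text
t 7.65 tcp [0.6682 0.0545 0.2386] psi -172.8 zax [ 0.005 -0.    -1.   ] gap 0.0852 F [0.1 0.3 0.6] j [-0.04  0.5   0.37  1.43 -0.   -0.16]
shift [254. 183.  12.] turn 0.13
450 ((0.6663002371788025, 0.055266644805669785), 0.02088841050863266) 0.12349475523122722
(array([0.3907, 0.2045, 0.1068]), array([0.3939, 0.2045, 0.0205]), array([0.3933, 0.2047]), 463, np.float64(0.112))
```

Jar 1 stands in the far well at (0.666, 0.055). Now jar 2.

Request:
arm_command:
  moves:
    - [0,254,183,10,0.13]
    - [0,254,183,10,0.13]
    - [0,254,183,10,0.13]
    - [0,254,183,10,0.13]
    - [0,254,183,10,0.13]
    - [0,254,183,10,0.13]
    - [0,254,183,10,0.13]
    - [0,254,183,10,0.13]
    - [0,254,183,10,0.13]
    - [0,254,183,10,0.13]

```text
clock: 8.7
tcp_pos: [0.3931, 0.2036, 0.2254]
orientation: [-0.0, 0.003, 1.0, -0.0]
wrist_force: [0.4, 0.5, 0.5]
finger_gap: 0.0855
```

```bash
python3 g.py .394 .2045 .063 180
```

```text
t 8.7 tcp [0.3931 0.2036 0.2254] psi 179.7 zax [-0. -0. -1.] gap 0.0855 F [0.4 0.5 0.5] j [ 0.3   0.06 -0.27  1.25 -0.    0.3 ]
shift [ -1.   1. 162.] turn -0.01
```

Request:
arm_command:
  moves:
    - [0,-1,1,40,0]
    - [0,-1,1,80,0]
    - [0,-1,1,120,0]
    - [0,-1,1,150,0]
    - [0,-1,1,162,0]
    - [0,-1,1,162,0]
    - [0.3,-1,1,162,0]
    - [0.4,-1,1,162,0]
    - [0.5,-1,1,162,0]
    - [0.6,-1,1,162,0]
    - [0.7,-1,1,162,0]
    - [0.8,-1,1,162,0]

```text
clock: 9.9
tcp_pos: [0.394, 0.2052, 0.0652]
orientation: [0.001, 0.002, 1.0, -0.0]
wrist_force: [0.2, -1.9, 7.1]
finger_gap: 0.0401
```

Request:
arm_command:
  moves:
    - [1,0,0,0,0]
    - [1,0,0,0,0]
    - [1,0,0,0,0]
    - [1,0,0,-20,0]
    - [1,0,0,-60,0]
    - [1,0,0,-100,0]
    - [1,0,0,-140,0]
    - [1,0,0,-170,0]
    - [1,0,0,-170,0]
    - [1,0,0,-170,0]

```text
clock: 10.9
tcp_pos: [0.393, 0.2053, 0.2342]
orientation: [0.001, 0.002, 1.0, 0.0]
wrist_force: [0.3, -0.7, -2.2]
finger_gap: 0.04
```

```bash
python3 g.py .575 .0435 .235 187
```

```text
t 10.9 tcp [0.393  0.2053 0.2342] psi 179.8 zax [ 0.001  0.    -1.   ] gap 0.04 F [ 0.3 -0.7 -2.2] j [ 0.3   0.05 -0.25  1.27  0.    0.3 ]
shift [-183. -161.   -1.] turn -0.13
```

Request:
arm_command:
  moves:
    - [1,-38,-33,0,-0.03]
    - [1,-76,-66,0,-0.06]
    - [1,-114,-100,0,-0.09]
    - [1,-152,-133,0,-0.12]
    - [1,-183,-161,0,-0.13]
    - [1,-183,-161,0,-0.13]
    - [1,-183,-161,0,-0.13]
    - [1,-183,-161,0,-0.13]
    - [1,-183,-161,0,-0.13]

```text
clock: 11.8
tcp_pos: [0.5741, 0.0445, 0.2337]
orientation: [-0.001, -0.064, 0.998, 0.0]
wrist_force: [-0.1, -0.8, -0.7]
finger_gap: 0.0402
```

```bash
python3 g.py .575 .0435 .0765 187
```

```text
t 11.8 tcp [0.5741 0.0445 0.2337] psi -172.7 zax [-0.001  0.    -1.   ] gap 0.0402 F [-0.1 -0.8 -0.7] j [-0.06  0.31  0.07  1.33  0.   -0.19]
shift [ -1.  -1. 157.] turn 0.01
```

Request:
arm_command:
  moves:
    - [1,-1,-1,40,0]
    - [1,-1,-1,80,0]
    - [1,-1,-1,110,0]
    - [1,-1,-1,130,0]
    - [1,-1,-1,142,0]
    - [1,-1,-1,148,0]
    - [1,-1,-1,152,0]
    - [1,-1,-1,155,0]
    - [1,-1,-1,156,0]
    - [1,-1,-1,157,0]
    - [1,-1,-1,157,0]

```text
clock: 12.9
tcp_pos: [0.5767, 0.0425, 0.0775]
orientation: [0.0, -0.063, 0.998, -0.0]
wrist_force: [0.0, -0.1, -1.2]
finger_gap: 0.0403
```

```bash
python3 g.py .575 .0435 .0765 187
```

```text
t 12.9 tcp [0.5767 0.0425 0.0775] psi -172.8 zax [ 0.001 -0.    -1.   ] gap 0.0403 F [ 0.  -0.1 -1.2] j [-0.07  0.4  -0.2   0.97 -0.   -0.19]
shift [2. 1. 1.] turn 0.0
```

Request:
arm_command:
  moves:
    - [1,1,1,1,0]
    - [1,1,1,2,0]
    - [1,1,1,2,0]
    - [0.7,1,1,2,0]
    - [0.4,1,1,2,0]
    - [0,1,1,2,0]
    - [0,1,1,2,0]
    - [0,1,1,2,0]

```text
clock: 13.7
tcp_pos: [0.575, 0.0435, 0.0748]
orientation: [-0.0, -0.063, 0.998, 0.0]
wrist_force: [0.1, -0.1, 0.1]
finger_gap: 0.0855
```

Request:
arm_command:
  moves:
    - [0,0,0,-30,0]
    - [0,0,0,-70,0]
    - [0,0,0,-110,0]
    - [0,0,0,-150,0]
    - [0,0,0,-180,0]
    - [0,0,0,-180,0]

```text
clock: 14.3
tcp_pos: [0.5776, 0.0434, 0.2601]
orientation: [0.004, -0.063, 0.998, -0.001]
wrist_force: [0.2, -0.0, 0.9]
finger_gap: 0.0854
```

```bash
python3 - <<'E'
from h import *
import m
snap('top');h=m.X=cloud('top')[1]
for c in ((.666,.055),(.575,.0435)):
    k=(h[...,2]>.10)&(h[...,2]<.13)&(np.hypot(h[...,0]-c[0],h[...,1]-c[1])<.045)
    print(k.sum(),cv2.minEnclosingCircle(h[k][:,:2].astype(np.float32)),h[k][:,2].max())
print(m.blob(393,277,.105,.15,.04))
E
python3 g.py .4305 .0995 .25 180
```

```text
5 ((0.6589165925979614, 0.03855925053358078), 0.0046776942908763885) 0.11999333230899012
474 ((0.576432466506958, 0.04245394840836525), 0.020850569009780884) 0.12299519670418768
(array([0.4259, 0.1005, 0.1368]), array([0.4314, 0.0982, 0.0272]), array([0.4295, 0.1007]), 836, np.float64(0.141))
t 14.35 tcp [0.5767 0.0434 0.2574] psi -172.8 zax [ 0.005 -0.    -1.   ] gap 0.0854 F [-0.7 -0.9 -0.8] j [-0.06  0.31  0.12  1.38  0.   -0.19]
shift [138.  74.   7.] turn 0.13
```

Jar 2 stands in the near well. Next the orange-cap bottle at about (0.431, 0.0985).

Request:
arm_command:
  moves:
    - [0,138,73,0,0.13]
    - [0,138,73,0,0.13]
    - [0,138,73,0,0.13]
    - [0,138,73,0,0.13]
    - [0,138,73,0,0.13]
    - [0,138,73,0,0.13]
    - [0,138,73,0,0.13]
    - [0,138,73,0,0.13]

```text
clock: 15.15
tcp_pos: [0.4302, 0.098, 0.2546]
orientation: [-0.0, 0.002, 1.0, -0.0]
wrist_force: [-0.1, -0.3, 0.0]
finger_gap: 0.0856
```

```bash
python3 g.py .431 .0985 .088 180; python3 - <<'E'
from h import *
snap('top');h=cloud('top')[1]
for c in ((.666,.055),(.575,.0435)):
    k=(h[...,2]>.10)&(h[...,2]<.13)&(np.hypot(h[...,0]-c[0],h[...,1]-c[1])<.045)
    print(k.sum(),cv2.minEnclosingCircle(h[k][:,:2].astype(np.float32)) if k.any() else 0)
E
```

```text
t 15.15 tcp [0.4302 0.098  0.2546] psi 179.7 zax [-0. -0. -1.] gap 0.0856 F [-0.1 -0.3  0. ] j [ 0.04  0.05 -0.21  1.32 -0.    0.05]
shift [ -1.   0. 167.] turn -0.0
455 ((0.6662865877151489, 0.0553722009062767), 0.021098587661981583)
282 ((0.5765465497970581, 0.04507607966661453), 0.019916445016860962)
```

Request:
arm_command:
  moves:
    - [0,-1,0,40,0]
    - [0,-1,0,80,0]
    - [0,-1,0,115,0]
    - [0,-1,0,145,0]
    - [0,-1,0,160,0]
    - [0,-1,0,166,0]
    - [0,-1,0,166,0]
    - [0.2,-1,0,166,0]
    - [0.3,-1,0,166,0]
    - [0.4,-1,0,166,0]
    - [0.5,-1,0,166,0]
    - [0.6,-1,0,166,0]
  squeeze: 45

```text
clock: 16.4
tcp_pos: [0.4317, 0.0984, 0.0906]
orientation: [0.002, 0.002, 1.0, -0.0]
wrist_force: [-0.6, -0.9, 5.5]
finger_gap: 0.0508
```

Request:
arm_command:
  moves:
    - [1,0,0,0,0]
    - [1,0,0,0,0]
    - [1,0,0,0,0]
    - [1,0,0,-15,0]
    - [1,0,0,-40,0]
    - [1,0,0,-70,0]
    - [1,0,0,-80,0]
    - [1,0,0,-80,0]

```text
clock: 17.2
tcp_pos: [0.4314, 0.0986, 0.1704]
orientation: [0.002, 0.002, 1.0, 0.0]
wrist_force: [0.7, -0.4, -3.1]
finger_gap: 0.0505
```

```bash
python3 g.py .382 .2948 .17 180
```

```text
t 17.2 tcp [0.4314 0.0986 0.1704] psi 179.8 zax [ 0.004  0.    -1.   ] gap 0.0505 F [ 0.7 -0.4 -3.1] j [ 0.04  0.08 -0.38  1.11 -0.    0.05]
shift [ 50. 196.   0.] turn -0.0
```

The gap is 50 mm where I expected 58, so I'll check how the bottle hangs.

```bash
python3 - <<'E'
from h import *
snap('side');snap('wrist')
a=load('side')[0][60:300,290:530];b=load('wrist')[0]
o=np.zeros((480,800,3),np.uint8);o[:,:400]=cv2.resize(a,(400,400))[:480] if 0 else cv2.copyMakeBorder(cv2.resize(a,(400,400)),0,80,0,0,0)
o[:300,400:]=cv2.resize(b,(400,300));cv2.imwrite('pics/b1.png',o)
E
```

```text
(no output)
```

View pics/b1.png

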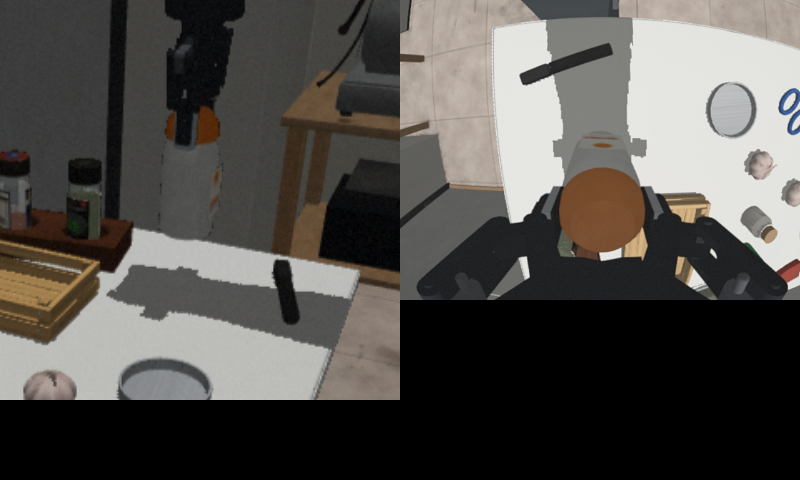

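It is gripped by the cap and hangs straight. That is acceptable, so I'll carry it gently to the coaster.

Request:
arm_command:
  moves:
    - [1,5,20,0,0]
    - [1,13,50,0,0]
    - [1,22,85,0,0]
    - [1,31,120,0,0]
    - [1,39,155,0,0]
    - [1,46,180,0,0]
    - [1,49,192,0,0]
    - [1,50,196,0,0]
    - [1,50,196,0,0]
    - [1,50,196,0,0]

```text
clock: 18.3
tcp_pos: [0.381, 0.2937, 0.1686]
orientation: [-0.0, 0.002, 1.0, -0.001]
wrist_force: [0.3, 0.1, -2.9]
finger_gap: 0.0506
```

```bash
python3 g.py .382 .2948 .0946 180; python3 - <<'E'
from h import *
snap('top');h=cloud('top')[1]; im=load('top')[0]
hs=cv2.cvtColor(im,cv2.COLOR_BGR2HSV);k=(hs[...,0]<16)&(hs[...,1]>160)&(hs[...,2]>60)&(np.hypot(h[...,0]-.382,h[...,1]-.295)<.06)
print(k.sum(),h[k].min(0),h[k].max(0))
E
```

```text
t 18.3 tcp [0.381  0.2937 0.1686] psi 179.7 zax [-0.001 -0.001 -1.   ] gap 0.0506 F [ 0.3  0.1 -2.9] j [ 0.49  0.16 -0.29  1.12 -0.    0.49]
shift [-1.  1. 74.] turn -0.0Traceback (most recent call last):
  File "<stdin>", line 4, in <module>
    return umr_minimum(a, axis, None, out, keepdims, initial, where)
ValueError: zero-size array to reduction operation minimum which has no identity
```

Request:
arm_command:
  moves:
    - [1,-1,1,15,0]
    - [1,-1,1,35,0]
    - [1,-1,1,50,0]
    - [1,-1,1,60,0]
    - [1,-1,1,65,0]
    - [1,-1,1,68,0]
    - [1,-1,1,70,0]
    - [1,-1,1,71,0]
    - [1,-1,1,71,0]

```text
clock: 19.25
tcp_pos: [0.3822, 0.2958, 0.0984]
orientation: [0.0, 0.002, 1.0, 0.0]
wrist_force: [-0.7, -0.7, -2.8]
finger_gap: 0.051
```

```bash
python3 g.py .382 .2948 .0946 180; python3 - <<'E'
from h import *
snap('side');h=cloud('side')[1];cv2.imwrite('pics/b2.png',cv2.resize(load('side')[0][150:340,310:470],None,fx=3,fy=3))
E
```

```text
t 19.25 tcp [0.3822 0.2958 0.0984] psi 179.8 zax [ 0.001  0.    -1.   ] gap 0.051 F [-0.7 -0.7 -2.8] j [ 0.49  0.22 -0.41  0.95 -0.    0.5 ]
shift [ 0. -1.  4.] turn -0.0
```

View pics/b2.png

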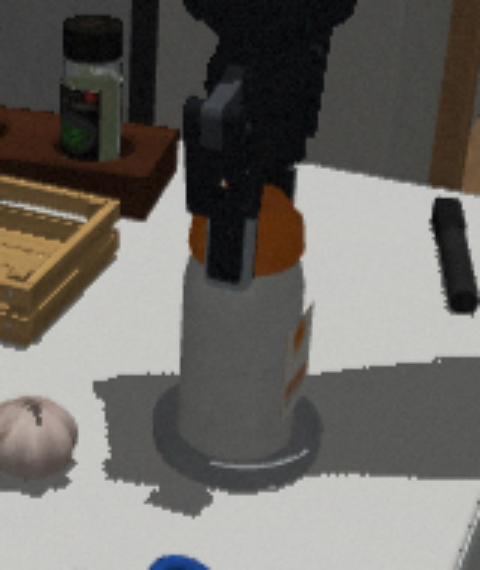

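The bottle is inside the dish. Lower it until it touches.

Request:
arm_command:
  moves:
    - [1,0,-1,1,0]
    - [1,0,-1,2,0]
    - [1,0,-1,3,0]
    - [1,0,-1,4,0]
    - [1,0,-1,4,0]
    - [1,0,-1,4,0]

```text
clock: 19.9
tcp_pos: [0.3825, 0.2947, 0.0947]
orientation: [0.001, 0.002, 1.0, 0.0]
wrist_force: [-0.1, -1.6, 4.0]
finger_gap: 0.0509
```

Request:
arm_command:
  moves:
    - [0.5,0,0,0,0]
    - [0.3,0,0,0,0]
    - [0,0,0,0,0]
    - [0,0,0,0,0]
    - [0,0,0,0,0]
    - [0,0,0,-30,0]
    - [0,0,0,-70,0]
    - [0,0,0,-110,0]
    - [0,0,0,-150,0]
    - [0,0,0,-150,0]

```text
clock: 20.9
tcp_pos: [0.3845, 0.2962, 0.2496]
orientation: [0.004, 0.002, 1.0, 0.002]
wrist_force: [-0.1, 0.5, 0.3]
finger_gap: 0.0854
```

```bash
python3 g.py .466 .359 .2 180 .466 .359 .2 135; python3 - <<'E'
from h import *
snap('wrist','w3.png')
E
```

```text
t 20.9 tcp [0.3845 0.2962 0.2496] psi 179.8 zax [ 0.009  0.005 -1.   ] gap 0.0854 F [-0.1  0.5  0.3] j [ 0.49  0.12 -0.13  1.3   0.    0.49]
shift [-81.  63.  51.] turn -0.0
shift [-81.  63.  51.] turn 0.78
```

View pics/w3.png

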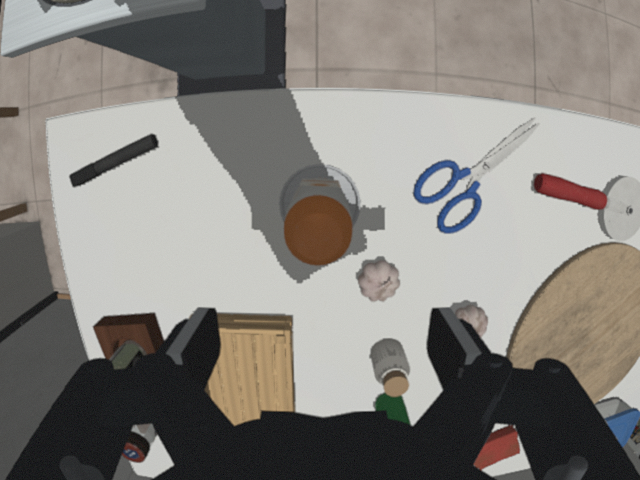

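The bottle stands upright in the coaster at (318,228). The garlic bulbs are at (378,279) and (467,320). Go above garlic 1 with the jaws turned clear of the bottle.

Request:
arm_command:
  moves:
    - [0,-81,62,0,-0.65]
    - [0,-81,62,0,-0.65]
    - [0,-81,62,0,-0.65]
    - [0,-81,62,0,-0.65]
    - [0,-81,62,0,-0.65]
    - [0,-81,62,0,-0.65]
    - [0,-81,62,0,-0.65]
  squeeze: 22

```text
clock: 21.65
tcp_pos: [0.4627, 0.3561, 0.2429]
orientation: [-0.001, -0.317, 0.948, -0.0]
wrist_force: [-0.4, -0.1, 0.3]
finger_gap: 0.0854
```

```bash
python3 g.py .4665 .359 .02 217; python3 - <<'E'
from h import *
snap('top');h=cloud('top')[1];im=load('top')[0]
for n,c,lo,hi in (('bottle',(.382,.295),.108,.15),('g2',(.5255,.4725),.012,.07)):
    k=(h[...,2]>lo)&(h[...,2]<hi)&(np.hypot(h[...,0]-c[0],h[...,1]-c[1])<.045)
    print(n,k.sum(),cv2.minEnclosingCircle(h[k][:,:2].astype(np.float32)) if k.any() else 0, h[k][:,2].max() if k.any() else 0)
E
```

```text
t 21.65 tcp [0.4627 0.3561 0.2429] psi -143.1 zax [-0.002 -0.001 -1.   ] gap 0.0854 F [-0.4 -0.1  0.3] j [ 0.52  0.33  0.11  1.36 -0.   -0.13]
shift [ -5.  -0. 223.] turn -0.0
bottle 0 0 0
g2 0 0 0
```

Request:
arm_command:
  moves:
    - [0,-4,0,45,0]
    - [0,-4,0,90,0]
    - [0,-4,0,135,0]
    - [0,-4,0,175,0]
    - [0,-4,0,205,0]
    - [0,-4,0,218,0]
    - [0,-4,0,221,0]
    - [0,-4,0,221,0]
    - [0.2,-4,0,221,0]
    - [0.3,-4,0,221,0]
    - [0.4,-4,0,221,0]
    - [0.5,-4,0,221,0]

```text
clock: 22.9
tcp_pos: [0.4668, 0.359, 0.0238]
orientation: [0.001, -0.318, 0.948, 0.0]
wrist_force: [0.8, -0.1, 0.3]
finger_gap: 0.0431
```

Request:
arm_command:
  moves:
    - [0.7,0,0,0,0]
    - [1,0,0,0,0]
    - [1,0,0,0,0]
    - [1,0,0,0,0]
    - [1,0,0,-20,0]
    - [1,0,0,-60,0]
    - [1,0,0,-100,0]
    - [1,0,0,-120,0]
    - [1,0,0,-120,0]

```text
clock: 23.8
tcp_pos: [0.4685, 0.36, 0.1471]
orientation: [0.004, -0.318, 0.948, 0.001]
wrist_force: [0.5, -0.8, 0.3]
finger_gap: 0.0002
```

```bash
python3 g.py .643 .196 .14 180; python3 - <<'E'
from h import *
snap('wrist','w4.png')
E
```

```text
t 23.8 tcp [0.4685 0.36   0.1471] psi -143.0 zax [ 0.006  0.003 -1.   ] gap 0.0002 F [ 0.5 -0.8  0.3] j [ 0.52  0.37 -0.06  1.13 -0.   -0.13]
shift [ -40. -236.    8.] turn 0.65
```

View pics/w4.png

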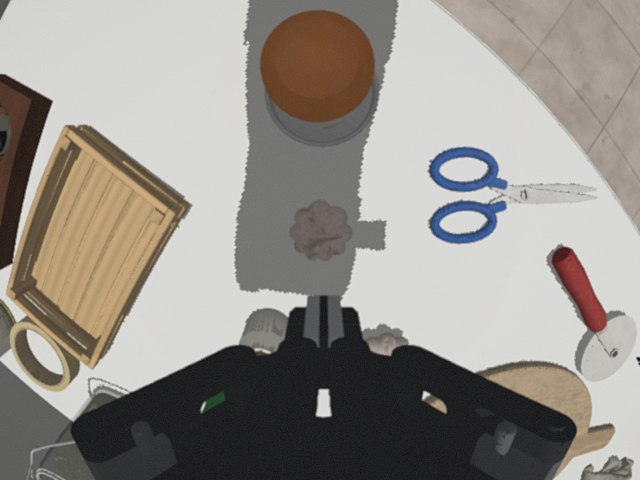

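The fingers slipped off over the top: garlic 1 is still at (321,230). The pads sit higher at this opening than I assumed, so I'll measure the fingertip height in the wrist depth at about 50 mm opening.

Request:
arm_command:
  moves:
    - [0.4,0,0,0,0]
    - [0.4,0,0,0,0]
    - [0.4,0,0,0,0]
    - [0.4,0,0,0,0]
    - [0.4,0,0,0,0]
    - [0.4,0,0,0,0]

```text
clock: 24.45
tcp_pos: [0.4663, 0.3587, 0.1428]
orientation: [-0.0, -0.317, 0.948, -0.0]
wrist_force: [0.6, 0.0, -1.2]
finger_gap: 0.051
```

```bash
cat >> h.py <<'E'
def wcloud():
    im,d,P,(f,_,cx,cy)=load('wrist')
    v,u=np.mgrid[:480,:640].astype(float); a,b=u-cx,v-cy; r=np.hypot(a,b)+1e-9; t=np.tan(r/f)*d/r
    X=np.stack([a*t,b*t,d,np.ones_like(d)],-1)@P.T; X=X[...,:3]; X[d==0]=np.nan
    return im,X
E
python3 - <<'E'
from h import *
print(env.finger_overhang)
s=env.get_state();snap('wrist');im,X=wcloud();t=s['tcp_pos'];print(t,s['finger_gap'])
k=(im.max(-1)<110)&(np.hypot(X[...,0]-t[0],X[...,1]-t[1])<.06)&(X[...,2]>.09)
p=X[k]; print('finger z rel tcp',np.percentile(p[:,2]-t[2],[0,1,2,5,10]).round(4))
k=(np.hypot(X[...,0]-.467,X[...,1]-.359)<.045)&(X[...,2]>.012)&(X[...,2]<.07)
print('g1',k.sum(),cv2.minEnclosingCircle(X[k][:,:2].astype(np.float32)),X[k][:,2].max())
E
python3 g.py .4667 .3594 .01 217
```

```text
0.017
[0.46630291 0.35871407 0.14280222] 0.05101372669964773
finger z rel tcp [0.0096 0.0194 0.0242 0.0363 0.0539]
g1 2829 ((0.46754980087280273, 0.3571343719959259), 0.02430667169392109) 0.04789495824628043
t 24.5 tcp [0.4663 0.3587 0.1429] psi -143.0 zax [-0. -0. -1.] gap 0.051 F [-0.9 -0.4  0.5] j [ 0.52  0.37 -0.07  1.13 -0.   -0.13]
shift [ -1.   0. 133.] turn 0.0
```

```bash
python3 - <<'E'
from h import *
s=env.get_state();im,X=wcloud();t=s['tcp_pos']
k=(np.hypot(X[...,0]-t[0],X[...,1]-t[1])<.07)&(X[...,2]>.09)
v,u=np.nonzero(k);p=X[k];i=np.argsort(p[:,2])[:600:60]
for j in i: print(u[j],v[j],(p[j]-t).round(4),im[v[j],u[j]])
E
```

```text
264 325 [ 0.0183 -0.0173  0.0095] [94 98 99]
262 321 [ 0.0158 -0.0195  0.0119] [40 38 39]
262 330 [ 0.0188 -0.0174  0.0132] [28 24 26]
385 322 [-0.0157  0.0211  0.0142] [38 38 38]
263 340 [ 0.0216 -0.0147  0.015 ] [55 58 58]
261 327 [ 0.0163 -0.019   0.0159] [28 27 25]
386 325 [-0.0157  0.0211  0.0168] [28 27 23]
248 300 [ 0.0085 -0.0301  0.0174] [90 89 86]
260 330 [ 0.0165 -0.0189  0.018 ] [32 34 35]
260 335 [ 0.0182 -0.0177  0.0186] [20 23 22]
```

At 51 mm opening the visible fingertips are about 10–15 mm above the reported TCP, not below it. That matches the cap grips and this miss. So I grip lower: TCP near z 0.002, stepping down slowly and watching the force.

Request:
arm_command:
  moves:
    - [0.15,-1,0,0,0]
    - [0.15,-1,0,20,0]
    - [0.15,-1,0,60,0]
    - [0.15,-1,0,95,0]
    - [0.15,-1,0,115,0]
    - [0.15,-1,0,125,0]
    - [0.15,-1,0,131,0]
    - [0.15,-1,0,135,0]
    - [0.15,-1,0,138,0]
    - [0.15,-1,0,140,0]
    - [0.15,-1,0,140,0]

```text
clock: 25.6
tcp_pos: [0.4675, 0.3595, 0.0035]
orientation: [0.0, -0.318, 0.948, 0.0]
wrist_force: [0.4, 0.2, -0.0]
finger_gap: 0.0726
```

Request:
arm_command:
  moves:
    - [0.25,0,0,0,0]
    - [0.35,0,0,0,0]
    - [0.4,0,0,0,0]
    - [0.45,0,0,0,0]
    - [0.5,0,0,0,0]
    - [0.55,0,0,0,0]

```text
clock: 26.2
tcp_pos: [0.4674, 0.3594, 0.0036]
orientation: [0.0, -0.317, 0.948, -0.0]
wrist_force: [-1.5, -1.8, 5.4]
finger_gap: 0.0464
```

Request:
arm_command:
  moves:
    - [0.7,0,0,0,0]
    - [1,0,0,0,0]
    - [1,0,0,0,0]
    - [1,0,0,-15,0]
    - [1,0,0,-40,0]
    - [1,0,0,-80,0]
    - [1,0,0,-120,0]
    - [1,0,0,-120,0]
    - [1,0,0,-120,0]

```text
clock: 27.1
tcp_pos: [0.4679, 0.3598, 0.124]
orientation: [0.001, -0.318, 0.948, 0.0]
wrist_force: [-0.4, -0.4, -0.3]
finger_gap: 0.0466
```

```bash
python3 g.py .643 .196 .125 180
```

```text
t 27.1 tcp [0.4679 0.3598 0.124 ] psi -143.0 zax [ 0.002  0.001 -1.   ] gap 0.0466 F [-0.4 -0.4 -0.3] j [ 0.52  0.39 -0.1   1.08  0.   -0.13]
shift [ -41. -236.   -1.] turn 0.65
```

Garlic 1 is held (gap 46.6 mm). Carry it over the crate's far half.

Request:
arm_command:
  moves:
    - [1,-8,-45,0,0.12]
    - [1,-16,-90,0,0.25]
    - [1,-23,-135,0,0.37]
    - [1,-31,-180,0,0.5]
    - [1,-38,-220,0,0.6]
    - [1,-41,-236,0,0.65]
    - [1,-41,-236,0,0.65]
    - [1,-41,-236,0,0.65]
    - [1,-41,-236,0,0.65]

```text
clock: 28.0
tcp_pos: [0.6404, 0.1964, 0.1219]
orientation: [-0.001, 0.001, 1.0, -0.0]
wrist_force: [0.4, 0.1, -0.9]
finger_gap: 0.0469
```

```bash
python3 g.py .643 .196 .01 180; python3 - <<'E'
from h import *
snap('wrist','w5.png')
E
```

```text
t 28.0 tcp [0.6404 0.1964 0.1219] psi 179.9 zax [-0.003 -0.    -1.   ] gap 0.0469 F [ 0.4  0.1 -0.9] j [0.18 0.54 0.14 1.17 0.   0.18]
shift [ -3.  -0. 112.] turn -0.0
```

View pics/w5.png

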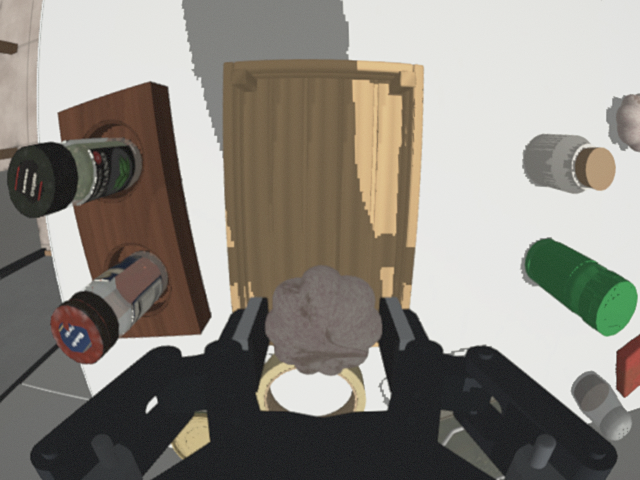

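Garlic 1 is centred across the crate. Lower and open only partway, since the crate walls are near.

Request:
arm_command:
  moves:
    - [1,-3,0,30,0]
    - [1,-3,0,65,0]
    - [1,-3,0,90,0]
    - [1,-3,0,102,0]
    - [1,-3,0,108,0]
    - [1,-3,0,110,0]
    - [1,-3,0,111,0]
    - [1,-3,0,111,0]
    - [1,-3,0,111,0]

```text
clock: 28.95
tcp_pos: [0.6458, 0.1957, 0.0133]
orientation: [0.001, 0.002, 1.0, 0.0]
wrist_force: [0.9, -0.1, 0.7]
finger_gap: 0.0468
```

Request:
arm_command:
  moves:
    - [0.4,0,0,0,0]
    - [0.35,0,0,0,0]
    - [0.3,0,0,0,0]
    - [0.25,0,0,0,0]
    - [0.25,0,0,0,0]
    - [0.25,0,0,-10,0]
    - [0.25,0,0,-40,0]
    - [0.25,0,0,-80,0]
    - [0.25,0,0,-120,0]
    - [0.25,0,0,-150,0]
    - [0.25,0,0,-150,0]

```text
clock: 30.05
tcp_pos: [0.6481, 0.1962, 0.1691]
orientation: [0.005, 0.002, 1.0, 0.001]
wrist_force: [1.2, 0.1, -0.3]
finger_gap: 0.064
```

```bash
python3 g.py .526 .4725 .16 116; python3 - <<'E'
from h import *
snap('wrist','w6.png');im,X=wcloud()
for n,c in (('g1',(.643,.196)),('g2',(.526,.4725))):
    k=(np.hypot(X[...,0]-c[0],X[...,1]-c[1])<.04)&(X[...,2]>.018)&(X[...,2]<.07)
    print(n,k.sum(),cv2.minEnclosingCircle(X[k][:,:2].astype(np.float32)) if k.any() else 0,X[k].mean(0))
E
```

```text
t 30.05 tcp [0.6481 0.1962 0.1691] psi 179.8 zax [ 0.01   0.002 -1.   ] gap 0.064 F [ 1.2  0.1 -0.3] j [ 0.18  0.52  0.23  1.27 -0.    0.18]
shift [123. 276.   8.] turn 1.11
g1 2488 ((0.6438989639282227, 0.19570989906787872), 0.024428730830550194) [0.64164482 0.1961132  0.03706405]
g2 1672 ((0.5288110971450806, 0.47302037477493286), 0.026711255311965942) [0.53002605 0.4642398  0.03238004]
```

View pics/w6.png

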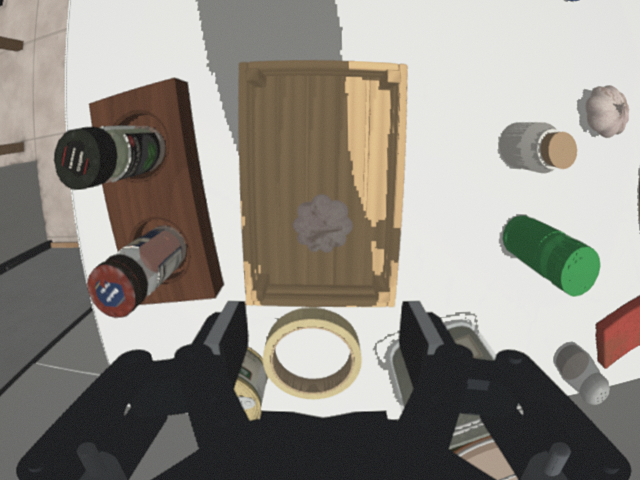

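Garlic 1 lies in the crate at (322,222), upright. Now garlic 2.

Request:
arm_command:
  moves:
    - [0,40,92,0,0.37]
    - [0,80,184,0,0.74]
    - [0,121,276,0,1.11]
    - [0,121,276,0,1.11]
    - [0,121,276,0,1.11]
    - [0,121,276,0,1.11]
    - [0,121,276,0,1.11]
    - [0,121,276,0,1.11]
    - [0,121,276,0,1.11]
    - [0,121,276,0,1.11]
    - [0,121,276,0,1.11]

```text
clock: 31.2
tcp_pos: [0.5251, 0.4714, 0.1616]
orientation: [-0.0, 0.528, 0.849, -0.0]
wrist_force: [-1.0, -0.4, 0.2]
finger_gap: 0.0855
```

```bash
python3 - <<'E'
from h import *
snap('wrist','w7.png');im,X=wcloud()
c=(.527,.473)
k=(np.hypot(X[...,0]-c[0],X[...,1]-c[1])<.04)&(X[...,2]>.018)&(X[...,2]<.07)
print(k.sum(),cv2.minEnclosingCircle(X[k][:,:2].astype(np.float32)) if k.any() else 0)
E
python3 g.py .5275 .473 .005 116
```

```text
3071 ((0.527595579624176, 0.4745867848396301), 0.026917394250631332)
t 31.25 tcp [0.5253 0.4714 0.1618] psi 116.2 zax [-0. -0. -1.] gap 0.0852 F [-0.   1.   0.2] j [ 0.62  0.6   0.34  1.31 -0.    1.73]
shift [  0.   3. 157.] turn 0.0
```

View pics/w7.png

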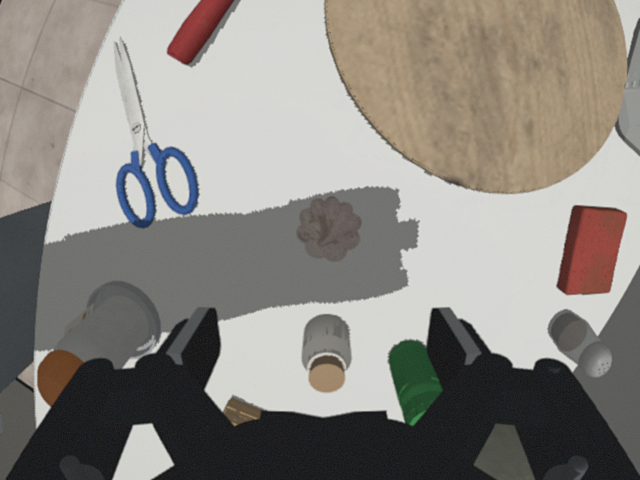

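Garlic 2 is at (329,228) and the fingers are clear of the cork jar (327,355).

Request:
arm_command:
  moves:
    - [0,0,3,40,0]
    - [0,0,3,80,0]
    - [0,0,3,115,0]
    - [0,0,3,135,0]
    - [0,0,3,147,0]
    - [0,0,3,153,0]
    - [0.05,0,3,156,0]
    - [0.1,0,3,157,0]
    - [0.15,0,3,157,0]
    - [0.2,0,3,157,0]

```text
clock: 32.25
tcp_pos: [0.5284, 0.4739, 0.0063]
orientation: [0.0, 0.529, 0.849, 0.001]
wrist_force: [0.1, 0.1, -0.2]
finger_gap: 0.0686
```

Request:
arm_command:
  moves:
    - [0.3,0,0,0,0]
    - [0.4,0,0,0,0]
    - [0.5,0,0,0,0]
    - [0.7,0,0,0,0]
    - [1,0,0,0,0]
    - [1,0,0,0,0]
    - [1,0,0,0,0]

```text
clock: 32.95
tcp_pos: [0.5282, 0.4737, 0.006]
orientation: [0.0, 0.529, 0.849, 0.001]
wrist_force: [-0.0, -0.6, 6.6]
finger_gap: 0.0498
```

Request:
arm_command:
  moves:
    - [1,0,0,-15,0]
    - [1,0,0,-40,0]
    - [1,0,0,-80,0]
    - [1,0,0,-120,0]
    - [1,0,0,-155,0]
    - [1,0,0,-155,0]
    - [1,0,0,-155,0]

```text
clock: 33.65
tcp_pos: [0.5283, 0.4738, 0.1617]
orientation: [0.001, 0.529, 0.849, 0.001]
wrist_force: [0.1, 0.6, -1.1]
finger_gap: 0.0501
```

```bash
python3 g.py .586 .1965 .16 180
```

```text
t 33.65 tcp [0.5283 0.4738 0.1617] psi 116.2 zax [ 0.002  0.001 -1.   ] gap 0.0501 F [ 0.1  0.6 -1.1] j [ 0.62  0.6   0.34  1.31 -0.    1.73]
shift [-274.  -71.    1.] turn -1.11
```

Request:
arm_command:
  moves:
    - [1,-45,-12,0,-0.14]
    - [1,-90,-24,0,-0.28]
    - [1,-135,-36,0,-0.42]
    - [1,-180,-47,0,-0.56]
    - [1,-225,-59,0,-0.7]
    - [1,-260,-68,0,-0.84]
    - [1,-274,-71,0,-0.98]
    - [1,-274,-71,0,-1.11]
    - [1,-274,-71,0,-1.11]
    - [1,-274,-71,0,-1.11]
    - [1,-274,-71,0,-1.11]

```text
clock: 34.75
tcp_pos: [0.5843, 0.1966, 0.1592]
orientation: [-0.001, 0.003, 1.0, -0.0]
wrist_force: [0.2, 0.1, 0.4]
finger_gap: 0.0501
```

```bash
python3 g.py .586 .1965 .013 180
```

```text
t 34.75 tcp [0.5843 0.1966 0.1592] psi 179.7 zax [-0.001 -0.    -1.   ] gap 0.0501 F [0.2 0.1 0.4] j [ 0.19  0.42  0.04  1.19 -0.    0.2 ]
shift [ -2.  -0. 146.] turn -0.01
```

Request:
arm_command:
  moves:
    - [1,0,0,40,0]
    - [1,0,0,80,0]
    - [1,0,0,115,0]
    - [1,0,0,133,0]
    - [1,0,0,141,0]
    - [1,0,0,144,0]
    - [1,0,0,146,0]
    - [1,0,0,147,0]
    - [1,0,0,147,0]

```text
clock: 35.65
tcp_pos: [0.5858, 0.1964, 0.0142]
orientation: [0.001, 0.002, 1.0, 0.0]
wrist_force: [-0.7, -0.2, -0.0]
finger_gap: 0.0503
```

Request:
arm_command:
  moves:
    - [0.4,0,0,0,0]
    - [0.35,0,0,0,0]
    - [0.25,0,0,0,0]
    - [0.2,0,0,0,0]
    - [0.2,0,0,0,0]
    - [0.2,0,0,-10,0]
    - [0.2,0,0,-40,0]
    - [0.2,0,0,-80,0]
    - [0.2,0,0,-120,0]
    - [0.2,0,0,-160,0]
    - [0.2,0,0,-190,0]
    - [0.2,0,0,-190,0]

```text
clock: 36.85
tcp_pos: [0.5877, 0.1968, 0.2096]
orientation: [0.005, 0.002, 1.0, 0.001]
wrist_force: [1.0, -0.0, 0.4]
finger_gap: 0.0681
```

Request:
arm_command:
  moves:
    - [0,50,-50,0,0]
    - [0,80,-100,0,0]
    - [0,100,-150,0,0]
    - [0,120,-200,0,0]
    - [0,130,-250,0,0]
    - [0,140,-300,0,0]
    - [0,140,-350,0,0]
    - [0,140,-400,0,0]
    - [0,140,-400,0,0]
    - [0,140,-400,0,0]

```text
clock: 37.85
tcp_pos: [0.443, -0.2074, 0.2027]
orientation: [0.0, 0.005, 1.0, -0.001]
wrist_force: [-0.6, 0.2, 0.5]
finger_gap: 0.0855
```

```bash
python3 g.py; python3 - <<'E'
from h import *
snap('top','t9.png');snap('side');im,h=cloud('top')
for n,c,lo,hi in (('jar1',(.666,.055),.10,.13),('jar2',(.576,.0435),.10,.13),('bottle',(.382,.295),.108,.16),('g1',(.644,.196),.02,.07),('g2',(.586,.196),.02,.07),('cork',(.572,.378),.062,.09),('green',(.6585,.3895),.09,.12)):
    k=(h[...,2]>lo)&(h[...,2]<hi)&(np.hypot(h[...,0]-c[0],h[...,1]-c[1])<(.029 if n[0]=='g' else .04))
    print(n,k.sum(),np.round(cv2.minEnclosingCircle(h[k][:,:2].astype(np.float32))[0],4) if k.any() else 0,h[k][:,2].max() if k.any() else 0)
o=np.zeros((480,800,3),np.uint8);o[:400,:400]=cv2.resize(im[60:360,170:470],(400,400));o[:400,400:]=cv2.resize(load('side')[0][100:400,150:450],(400,400));cv2.imwrite('pics/fin.png',o)
E
```

```text
t 37.85 tcp [ 0.443  -0.2074  0.2027] psi 179.4 zax [ 0.    -0.001 -1.   ] gap 0.0855 F [-0.6  0.2  0.5] j [-0.6   0.16 -0.21  1.2  -0.   -0.59]
jar1 447 [0.666  0.0549] 0.12411883154161663
jar2 475 [0.5762 0.0424] 0.12348677012164311
bottle 871 [0.3829 0.2936] 0.145490967988389
g1 441 [0.6445 0.1973] 0.053487047645373376
g2 553 [0.5842 0.198 ] 0.058874455406924375
cork 234 [0.5719 0.3782] 0.07981626001260245
green 446 [0.6589 0.3887] 0.11181692690989153
```

View pics/fin.png

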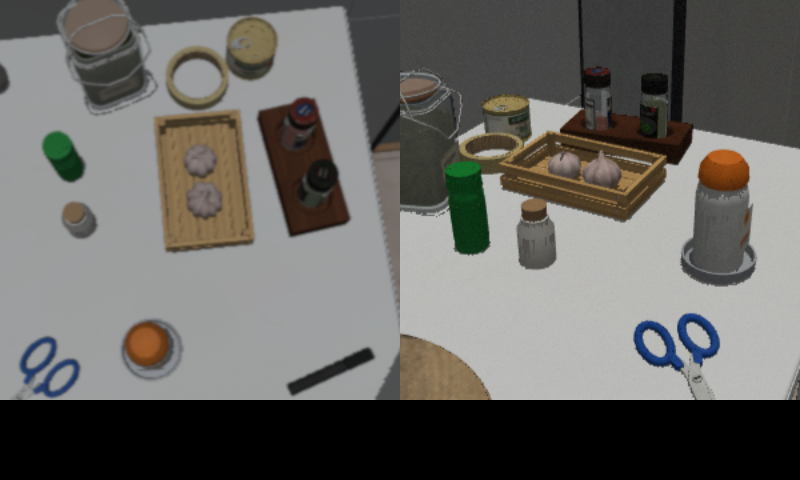

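Everything stands as asked: the jars in their wells, the bottle upright in the coaster and both bulbs in the crate. The cork jar and the green jar haven't moved, and the arm is clear. Handing in.

```bash
python3 -c "
from workcell import env
print(env.hand_in())"
```

```text
the job is handed in; nothing more can be done
None
```

The job is done and handed in at about 38 s on the robot's clock, with no verdict reported. I sorted in the order asked:
- **Jars:** spice jar 1 stands in the far well and jar 2 in the near well.
- **Bottle:** it stands upright in the coaster.
- **Garlic:** both bulbs sit beside each other in the crate, about 60 mm apart.

**Last checks:** in the final pictures and depth readings, both jars and the bottle stand upright within about 2 mm of where they should be. The cork jar and the green look-alike measure where they were at the start, to within about 1 mm, and the arm touches nothing.

**What disagreed:**
- The wrist depth showed the fingertips, partly open, about 10–15 mm above the reported TCP, not below it as the description suggests.
- Because of that, the bottle was gripped by its cap instead of its body (the jars probably were too), and the first grasp at garlic bulb 1 slipped off. It worked on the second try, about 20 mm lower. Nothing fell, and the highest wrist force I read was about 7 N.

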